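# Close up a row of stock cartons with the tray's clamped divider

### The arm

A 6-joint arm with a two-finger parallel gripper is mounted at the origin on the work surface. World frame = base frame: x ahead of the robot, y to its left, z up, the work surface at z = 0. Lengths are in m, angles in degrees, forces in N, time in s.
With the tool pointing down it reaches from about 0.3 to 0.75 m from the base axis. Payload 8.5 kg.
Tool frame: the origin (TCP) lies midway between the tips of the shut fingers; the grasp point (between the pads) lies 19 mm behind it (env.grasp_offset is the distance from the TCP to the grasp point, in m); z points along the fingers, y is the line along which they close (so a half turn about z gives the same grasp; the last joint's range is limited). The gripper opens to 85 mm and grips with 20 to 120 N. Pads are 22 mm wide; open, the fingers measure 114 mm over their backs; the gripper's body (76 mm by 85 mm) begins 54 mm behind the grasp point. The pads swing forward as they close: fully open they stand 13 mm farther back than shut.
Start: joints at [51.205, 21.807, 74.336, -0, 83.858, -12.336], TCP at [0.245, 0.492, 0.231] pointing down, gripper open.
Joint ranges: [-178.18, 178.18], [-50.72, 133.34], [12.68, 142.11], [-81.47, 261.47], [9.98, 163.14], [-165.26, 165.26]. Speed limits (degrees/s): [136.94, 136.94, 180, 180, 180, 180].

### API

Orientations are given as a 3x3 rotation matrix whose columns are the frame's x, y, z axes.
In Python, from rig import env gives the robot as it stands.
- The arm moves only by the tool servo_tool, never from a script. Its argument "deltas" is text: rows parted by semicolons, each of 7 numbers parted by spaces: the opening, from 0 (shut) to 1 (fully open), then the shift along the tool's x, y, z in mm, then the turn, a rotation vector about the tool's x, y, z in rad. A call has 1 to 8 rows; each row shifts and turns the commanded pose from where the row before left it, along the tool's axes as they then stand; what a row does not reach is not made up. A row lasts 1/12 s, in which the tool goes at most 41.7 mm and 7.16 degrees, less where a joint would pass 70% of its speed; a pose out of reach is approached as far as the arm can. A call is refused whole if a number of a shift passes 41.7 or a number of a turn 0.125, either way. A call with a gripper value outside its range is refused whole. The fingers move at their own pace and stop on an object; "newtons" is the grip in N (left out, the last holds). Time passes only in rows, so rows that do not move let the fingers close. It gives the time, the measured TCP pose, the force, the opening and the grip force at its end, in the units of the state.
- env.observe(): the state, without advancing time (a new reading comes with each control period).
- env.get_image(name): name is "scene" or "side" or "wrist"; returns a dict with "img" (400x640x3 uint8, red, green, blue), "depth" (400x640 float32, m along the optical axis (not along the pixel's ray), 0 where there is no reading), "camera_matrix" (3x3 intrinsics, pixels), "world_to_cam" (4x4, takes a point from world to camera coordinates). Camera axes: x right, y down, z forward; pixel columns grow to the right and rows downward; lengths in m; the calibration is good to about 2 mm. A picture is of the moment at which its call begins.
- env.close_job(): hands the job in; it is judged then, once.
Trained networks look in a picture, given as the dict that the camera call returned (one of the last four; its "shot" number tells which), for a name from the list of things; names that differ only in an ending like _2 or _b are one class to them, and where a whole thing is asked for, a point or a joint stands for the part that bears it (a point fixed in the world has none). Each returns a list of dicts, best first, with "conf" (0 to 1); they miss things now and then, are a little off and sometimes report something else, mostly with a low value. They report only what shows in the picture. A call takes as long as a camera call. They do not tell look-alikes from the thing itself.
- env.spot_in(name, picture): "bbox" ([centre column, centre row, width, height] in pixels, round what is visible of it).
- env.spot_point(name, picture): "uv" ([column, row] in pixels: a listed point, or the origin of a listed thing).
The state is a dict: "time_s": time; "q": joint angles; "qvel": joint speeds; "joint_efforts": joint torques, N m; "position": TCP position; "tool_rot": TCP orientation; "ft_force": force on the tool from outside, world axes, zero at the start; "wrist_torque": the same for the moment, N m; "grip_width": finger opening in m; "gripper_force": force on a finger pad.
Only numpy, scipy, OpenCV 4.12 (cv2) and the standard library are available. Lean on these libraries where they do the work, as an engineer would, in place of code of your own. Each camera call takes 0.05 s, during which the arm holds its last target. There are 200 camera calls.

### The job

Pack the stock tray for the drive home: turn the black T-shaped clamp knob anticlockwise to free the orange divider, push the divider along until the three cartons stand upright in one snug row against the dark steel stop, with no gaps left, and turn the knob clockwise until it is fully tight again. Push gently so that the cartons are not crushed, and leave everything else in the tray and on the table where it is.

Things in the scene. Friction and masses are not known exactly. Their poses are not given: they have to be found in the camera images.
- tray: Grey tray, blue rims, 142 mm wide (its x), 530 mm long (its y), fixed; origin on the table surface. Inner floor 8 mm above it; inside x -65 to +65, y -239 to +279 mm; rims 37 mm high. An aluminium rail, 36 wide and 40 mm high, runs along y at x = +100 mm. Order from the -y end: steel stop, three cartons, orange divider, empty bay with a spare box.
- stop_face (a point): Centre of the flat face of the dark steel stop, which the first carton is to touch; 50 mm above the table; the face looks along the tray's +y. The stop is an 8 mm plate, 122 mm wide and 95 mm high, bolted to the rail: it does not move in use.
- divider_face (a point): Middle (tray x = 0) of the orange divider's face towards the cartons (tray's -y), 50 mm above the table; axes as the tray's. Upright plate 8 mm thick (back at y = +8 mm), 124 mm wide, from 12 to 96 mm above the table, carried by a grey saddle on the rail (x 72 to 128, y 0 to 70 mm from the face, top 82 mm above the table).
- divider_back (a point): Point on the back of the divider plate (the face looking to the tray's +y), at its middle, 60 mm above the table: a good place to push along the tray's -y.
- divider (a joint): Slide of the divider along the rail in m; grows as it moves along the tray's -y towards the cartons and the stop. Slides with 2 N when free; the tight clamp holds it against more than 30 N.
- knob_grip (a point): On the clamp knob's vertical axis, 125 mm above the table, in its bar. The knob is a black T bar on top of the saddle, 72 mm long (this point's x), 16 mm thick (its y), from 105 to 133 mm above the table; it rides with the divider, its axis at tray x = +100 mm, 40 mm in y behind the divider's face. A white mark shows one end.
- knob (a joint): Clamp knob angle in rad: 0 = fully tight against its stop (bar across the rail), grows anticlockwise seen from above, 1.45 = fully free against its stop (bar nearly along the rail). The clamp grips below about 0.7 and is fully free above 0.9. It turns stiffly, about 0.15 to 0.25 N m.
- carton_red: Red carton nearest the stop, 120 (x) x 50 (y) x 82 mm high, about 0.3 kg, standing loose on the tray's floor; origin at the centre of its underside.
- carton_yellow: Yellow carton in the middle, 120 (x) x 60 (y) x 82 mm high, about 0.35 kg; origin at the centre of its underside.
- carton_green: Green carton nearest the divider, 120 (x) x 45 (y) x 82 mm high, about 0.3 kg; origin at the centre of its underside. The three cartons together are 155 mm deep.
- spare_box: Bystander: small cardboard box, 105 x 38 x 38 mm, lying in the tray's empty +y end; origin under its centre.
- transformer: Bystander: transformer with copper winding, 94 x 58 x 62 mm, on the table beyond the rail; origin under its centre.
- mug: Bystander: blue mug, 80 mm across, 92 mm high, past the tray's +y end; origin under its centre.
- tape_roll: Bystander: amber roll of tape, 96 mm across, 48 mm high, on the table beyond the rail; origin under its centre.
- multimeter: Bystander: yellow hand meter, 165 x 82 x 36 mm, lying near the far edge; origin under its centre.
- jar: Bystander: glass jar with black cap, 68 mm across, 85 mm high, near the far edge; origin under its centre.
Things that resemble listed ones, but are neither listed nor needed, are in the scene too. What is shaped like the carton_yellow but pink or purple is not meant.

How it is judged (in metres and radians):
On the way, in this order (a step that is already met when the one before it is completed fails the run):
1. The clamp knob is turned anticlockwise until the divider is free (knob beyond 0.9 rad) (value of joint knob above 0.9 rad), for 0.1 s.
2. With the clamp still free (knob beyond 0.7 rad), the divider has closed the row: divider face within 161 mm of the stop face (y of divider_face in the frame of stop_face below 0.161 m and value of joint knob above 0.7 rad), for 0.1 s.
At the end, for the whole second after the job is handed in: The knob is tight (under 0.3 rad); the divider's face is within 161 mm of the stop's face, so at most 6 mm of gaps remain in the 155 mm row; the three cartons stand upright (within 0.06 rad) on the tray floor in their order red, yellow, green from the stop; all is at rest (value of joint knob below 0.3 rad and y of divider_face in the frame of stop_face below 0.161 m and velocity of joint divider between -0.005 and 0.005 m/s and angle between each of carton_red, carton_yellow, carton_green's own z axis and vertical below 0.06 rad and y of carton_red in the frame of stop_face between 0.019 and 0.034 m and z of each of carton_red, carton_yellow, carton_green in the frame of tray below 0.013 m and linear speed of each of carton_red, carton_yellow, carton_green below 0.01 m/s and y of carton_yellow in the frame of stop_face between 0.074 and 0.089 m and y of carton_green in the frame of stop_face between 0.1265 and 0.1415 m); the robot touches nothing.
It fails at once if The divider presses on a carton with more than 45 N (crushed) (contact force between divider and carton_red above 45 N or contact force between divider and carton_yellow above 45 N or contact force between divider and carton_green above 45 N).
It fails at once if A bystander is moved more than 30 mm (distance of any of spare_box, transformer, mug, tape_roll, multimeter, jar from where it was at the start of the episode above 0.03 m).
It also fails if it takes over 69 s, if anything falls off the work surface, if the arm or the gripper's body presses on something with over 40 N, if the wrist force passes 120 N, or if a joint passes its speed limit or range.

## Working session

There is one attempt and no reset: what is moved stays moved. The work goes in short steps, Python scripts to look and compute and a tool call to move; the robot and the scene stay as the last step left them, time stands still between calls to the robot, and variables do not carry over. Pictures are saved under pics/ and viewed, at most 10 in all, crops included, and the job is handed in when it is done.

Besides the shell and the picture viewer there is one more tool, called as name(argument=value, ...) on one line, values as JSON. servo_tool: Moves the arm, as the interface text tells. Its arguments: {"type":"object","properties":{"deltas":{"type":"string"},"newtons":{"type":"number"}},"required":["deltas"]}

```bash
mkdir -p pics; ls
cat > h.py <<'E'
import numpy as np, cv2
from rig import env
def world(p,uv,r=2):
    u,v=int(round(uv[0])),int(round(uv[1])); d=p["depth"][max(v-r,0):v+r+1,max(u-r,0):u+r+1]; d=d[d>0]
    if d.size==0: return None
    z=np.median(d); K=p["camera_matrix"]; c=np.array([(uv[0]-K[0,2])/K[0,0]*z,(uv[1]-K[1,2])/K[1,1]*z,z,1])
    return (np.linalg.inv(p["world_to_cam"])@c)[:3]
def atz(p,uv,h):
    T=np.linalg.inv(p["world_to_cam"]);K=p["camera_matrix"]
    d=T[:3,:3]@np.array([(uv[0]-K[0,2])/K[0,0],(uv[1]-K[1,2])/K[1,1],1]);o=T[:3,3]
    return o+d*(h-o[2])/d[2]
def save(p,n): cv2.imwrite(f"pics/{n}.png",p["img"][:,:,::-1])
E
python3 - <<'E'
from h import *
np.set_printoptions(precision=4,suppress=True)
H=dict(stop_face=.05,divider_face=.05,divider_back=.06,knob_grip=.125,carton_red=.008,carton_yellow=.008,carton_green=.008,tray=0,spare_box=.008,mug=0,transformer=0,tape_roll=0)
ims=[]
for c in("scene","side"):
    p=env.get_image(c); ims.append(p["img"])
    for n,h in H.items():
        for r in env.spot_point(n,p)[:2]: print(c,n,round(r["conf"],2),np.round(r["uv"]),atz(p,r["uv"],h))
cv2.imwrite("pics/a.png",cv2.resize(np.vstack(ims),(480,600))[:,:,::-1])
save(p,"side");cv2.imwrite("pics/scene.png",ims[0][:,:,::-1])
E
```

```text
pics
scene stop_face 0.73 [233. 232.] [ 0.4878 -0.2758  0.05  ]
scene divider_face 0.83 [320. 208.] [0.4757 0.0005 0.05  ]
scene divider_back 0.94 [325. 207.] [0.4917 0.0107 0.06  ]
scene divider_back 0.5 [349. 203.] [0.5034 0.0872 0.06  ]
scene knob_grip 0.71 [349. 206.] [0.6041 0.04   0.125 ]
scene carton_red 0.7 [257. 242.] [ 0.5075 -0.2144  0.008 ]
scene carton_yellow 0.94 [227. 210.] [ 0.3078 -0.254   0.008 ]
scene carton_yellow 0.64 [278. 231.] [ 0.4817 -0.1417  0.008 ]
scene carton_green 0.97 [299. 228.] [ 0.4961 -0.0761  0.008 ]
scene carton_green 0.71 [359. 206.] [0.4625 0.1449 0.008 ]
scene tray 0.9 [287. 232.] [ 0.487  -0.1145  0.    ]
scene spare_box 0.39 [299. 228.] [ 0.4908 -0.0754  0.008 ]
scene spare_box 0.29 [201. 293.] [ 0.6506 -0.4088  0.008 ]
scene mug 0.69 [398. 213.] [0.542  0.2447 0.    ]
scene transformer 0.69 [294. 282.] [ 0.7052 -0.1712 -0.    ]
scene tape_roll 0.78 [361. 260.] [0.6991 0.033  0.    ]
side stop_face 0.77 [345. 295.] [ 0.4975 -0.2713  0.05  ]
side stop_face 0.43 [305. 190.] [0.4658 0.0881 0.05  ]
side divider_face 0.84 [315. 214.] [ 0.4768 -0.
[... 227 characters left out ...]
542  0.125 ]
side carton_red 0.9 [331. 286.] [ 0.4779 -0.2167  0.008 ]
side carton_red 0.61 [303. 191.] [0.4651 0.1324 0.008 ]
side carton_yellow 0.75 [266. 164.] [0.3688 0.2845 0.008 ]
side carton_yellow 0.75 [375. 172.] [0.7077 0.172  0.008 ]
side carton_green 0.62 [320. 240.] [ 0.4793 -0.0682  0.008 ]
side carton_green 0.47 [347. 175.] [0.6161 0.1775 0.008 ]
side spare_box 0.77 [306. 191.] [0.4765 0.1301 0.008 ]
side mug 0.76 [319. 168.] [ 0.5368  0.2347 -0.    ]
side transformer 0.56 [413. 254.] [ 0.712  -0.1605 -0.    ]
side transformer 0.19 [318. 240.] [ 0.4759 -0.0626 -0.    ]
side tape_roll 0.91 [385. 209.] [0.6933 0.0145 0.    ]
side tape_roll 0.62 [352. 137.] [0.69   0.3857 0.    ]
```

View pics/scene.png

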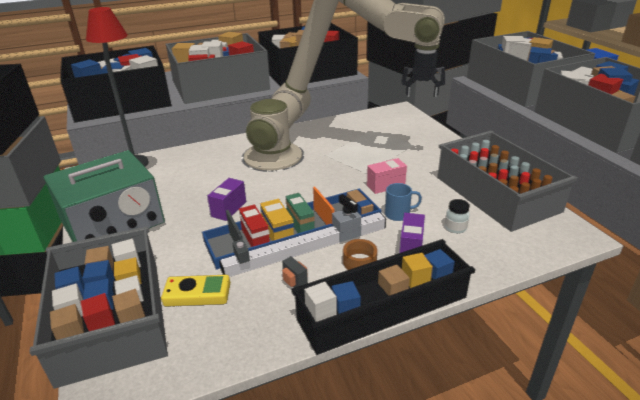

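View pics/side.png

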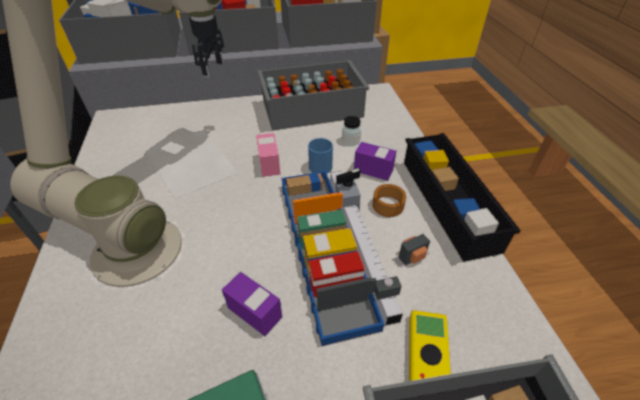

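```bash
cat >> h.py <<'E'
def plan(pos,yaw=None):
    "delta in tool axes (mm) to world TCP pos; yaw = tool y axis angle from world y, deg, printed as turn about tool z"
    s=env.observe(); R=np.array(s["tool_rot"]); d=R.T@(np.array(pos)-s["position"])*1e3
    print("tool delta mm",d.round(1)); print("R",R.round(3).tolist(),"q",np.round(s["q"],1),"t",s["time_s"])
    if yaw is not None:
        a=np.radians(yaw); t=R.T@np.array([-np.sin(a),np.cos(a),0]); ang=np.arctan2(-t[0],t[1])
        ang=(ang+np.pi/2)%np.pi-np.pi/2; print("turn z",ang.round(4))
E
python3 - <<'E'
from h import *
plan([.53,.03,.30],3.5)
p=env.get_image("wrist"); save(p,"w0")
T=np.linalg.inv(p["world_to_cam"]); s=env.observe(); R=np.array(s["tool_rot"]);print("cam in tool",R.T@(T[:3,3]-s["position"]),(R.T@T[:3,:3]).round(2).tolist())
E
```

```text
tool delta mm [-461.1 -287.   -68.7]
R [[-0.895, 0.446, 0.0], [0.446, 0.895, 0.0], [-0.0, 0.0, -1.0]] q [ 51.2  21.8  74.3  -0.   83.9 -12.3] t 1.3
turn z -0.5229
cam in tool [ 7.23723784e-02 -2.46685397e-05 -1.42718522e-01] [[0.0, -0.96, -0.29], [1.0, 0.0, -0.0], [0.0, -0.29, 0.96]]
```

servo_tool(deltas="1 -33 -20 -10 0 0 0;1 -33 -20 -10 0 0 0;1 -33 -20 -10 0 0 0;1 -33 -20 -10 0 0 0;1 -33 -20 -10 0 0 0;1 -33 -20 -10 0 0 0;1 -33 -20 -10 0 0 0;1 -33 -20 0 0 0 0")

```text
time_s: 2.02
position: [0.4112, 0.2299, 0.3033]
tool_rot: [[-0.895, 0.445, 0.004], [0.445, 0.895, 0.001], [-0.003, 0.003, -1.0]]
ft_force: [1.8, 1.1, -0.1]
grip_width: 0.0853
gripper_force: 0.0
```

servo_tool(deltas="1 -33 -21 0 0 0 0;1 -33 -21 0 0 0 0;1 -33 -21 0 0 0 0;1 -33 -21 0 0 0 0;1 -33 -21 0 0 0 0;1 -32 -21 0 0 0 0;1 0 0 0 0 0 0.124;1 0 0 0 0 0 0.124")

```text
time_s: 2.68
position: [0.5311, 0.0289, 0.3007]
tool_rot: [[-0.753, 0.658, -0.001], [0.658, 0.753, 0.0], [0.001, -0.001, -1.0]]
ft_force: [-0.5, 0.5, 0.8]
grip_width: 0.0854
gripper_force: 0.0
```

servo_tool(deltas="1 0 0 0 0 0 0.124;1 0 0 0 0 0 0.124;1 0 0 0 0 0 0.124;1 0 0 0 0 0 0.124;1 0 0 0 0 0 0.124;1 0 0 0 0 0 0.124;1 0 0 0 0 0 0.124;1 0 0 0 0 0 0.124")

```text
time_s: 3.35
position: [0.5303, 0.0309, 0.3013]
tool_rot: [[0.137, 0.991, -0.0], [0.991, -0.137, 0.0], [0.0, -0.0, -1.0]]
ft_force: [-0.2, -0.3, -0.3]
grip_width: 0.0853
gripper_force: 0.0
```

servo_tool(deltas="1 0 0 0 0 0 0.124;1 0 0 0 0 0 0.124;1 0 0 0 0 0 0.124;1 0 0 0 0 0 0.124;1 0 0 0 0 0 0.124;1 0 0 0 0 0 0.124;1 0 0 0 0 0 0.124;1 0 0 0 0 0 0.124")

```text
time_s: 4.02
position: [0.5303, 0.0309, 0.3013]
tool_rot: [[0.904, 0.427, -0.0], [0.427, -0.904, 0.0], [-0.0, -0.0, -1.0]]
ft_force: [0.2, 0.8, 0.6]
grip_width: 0.0855
gripper_force: 0.0
```

servo_tool(deltas="1 0 0 0 0 0 0.124;1 0 0 0 0 0 0.124;1 0 0 0 0 0 0.124;1 0 0 0 0 0 0")

```text
time_s: 4.35
position: [0.5303, 0.0309, 0.3013]
tool_rot: [[0.997, 0.071, -0.0], [0.071, -0.997, -0.0], [-0.0, 0.0, -1.0]]
ft_force: [-0.2, 0.7, 1.0]
grip_width: 0.0851
gripper_force: 0.0
```

Run:
```python
from h import *
np.set_printoptions(precision=4,suppress=True)
p=env.get_image("wrist"); save(p,"w1")
for n,h in dict(knob_grip=.125,divider_face=.05,divider_back=.06,stop_face=.05,carton_green=.008).items():
    for r in env.spot_point(n,p)[:2]: print(n,round(r["conf"],2),np.round(r["uv"]),atz(p,r["uv"],h),world(p,r["uv"]))
# height band cloud of the knob
K=p["camera_matrix"];T=np.linalg.inv(p["world_to_cam"]);v,u=np.mgrid[:400,:640];z=p["depth"]
P=np.stack([(u-K[0,2])/K[0,0]*z,(v-K[1,2])/K[1,1]*z,z,np.ones_like(z)],-1)@T.T
def fit(m,n):
    q=P[m][:,:2].astype(np.float32)
    if len(q)>20: print(n,len(q),cv2.minAreaRect(q),np.percentile(P[m],[2,50,98],axis=0).tolist())
ok=(z>0)&(z<.6)
near=ok&(P[...,0]>.52)&(P[...,0]<.66)&(P[...,1]>-.03)&(P[...,1]<.11)
fit(near&(P[...,2]>.126)&(P[...,2]<.14),"knob top")
fit(near&(P[...,2]>.076)&(P[...,2]<.088),"saddle top")
plan([.573,.04,.3],3.5)
```

```text
knob_grip 0.57 [307. 134.] [0.5825 0.043  0.125 ] [0.583  0.0429 0.133 ]
divider_face 0.7 [334. 203.] [ 0.4825 -0.      0.05  ] [0.4967 0.0042 0.0963]
divider_back 0.89 [330. 205.] [0.4823 0.005  0.06  ] [0.4935 0.0078 0.0956]
stop_face 0.74 [520. 212.] [ 0.4896 -0.272   0.05  ] [ 0.491  -0.268   0.0551]
carton_green 0.76 [376. 200.] [ 0.4807 -0.0707  0.008 ] [ 0.5038 -0.0507  0.0899]
knob top 999 ((0.5807097554206848, 0.045271120965480804), (0.07202071696519852, 0.01595534197986126), 13.482199668884277) [[0.5482266764163937, 0.03276709346441546, 0.12941381753185283, 1.0], [0.5827205177934104, 0.045510489415839274, 0.132898699067366, 1.0], [0.6141209449044036, 0.057880039425922444, 0.13478926410047717, 1.0]]
saddle top 1661 ((0.5677245855331421, 0.03916507959365845), (0.08240214735269547, 0.06872455775737762), 2.015557050704956) [[0.5536836579002099, 0.0063374033750347655, 0.07976614952817637, 1.0], [0.582828316108094, 0.027747089992306295, 0.08218974646625554, 1.0], [0.6081003227984607, 0.07344360714978779, 0.08390830027037965, 1.0]]
tool delta mm [43.3 -5.7  1.3]
R [[0.997, 0.078, -0.0], [0.078, -0.997, -0.0], [-0.0, -0.0, -1.0]] q [-9.4 17.6 69.2 -0.  93.2 76.1] t 4.65
turn z 0.0166
```

View pics/w1.png

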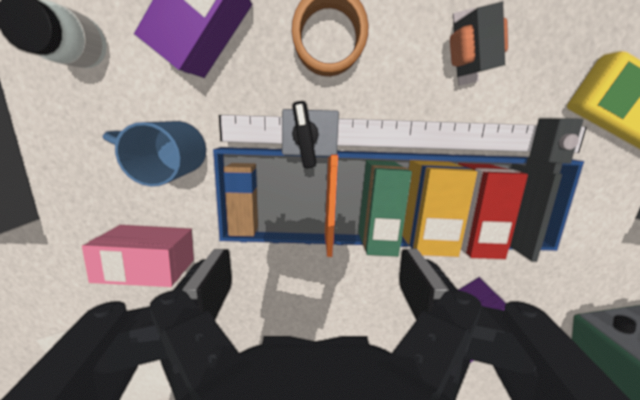

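servo_tool(deltas="1 26 -5 0 0 0 -0.08;1 26 -5 0 0 0 -0.077;1 0 0 35 0 0 0;1 0 0 35 0 0 0;1 0 0 35 0 0 0;1 0 0 30 0 0 0;1 0 0 0 0 0 0;1 0 0 0 0 0 0")

```text
time_s: 5.32
position: [0.5806, 0.0469, 0.1662]
tool_rot: [[0.973, 0.231, -0.002], [0.231, -0.973, 0.0], [-0.002, -0.001, -1.0]]
ft_force: [0.3, -0.2, 1.0]
grip_width: 0.0851
gripper_force: 0.0
```

Run:
```python
from h import *
plan([.5807,.0453,.106],13.5)
```

```text
tool delta mm [-0.2  1.6 60.2]
R [[0.973, 0.231, -0.002], [0.231, -0.973, 0.0], [-0.002, -0.001, -1.0]] q [-7.  28.1 75.1  0.  76.9 69.6] t 5.3167
turn z -0.002
```

servo_tool(deltas="1 0 1.5 30 0 0 0;1 0 0 30 0 0 0;0 0 0 0 0 0 0;0 0 0 0 0 0 0;0 0 0 0 0 0 0;0 0 0 0 0 0 0;0 0 0 0 0 0 0;0 0 0 0 0 0 0", newtons=50)

```text
time_s: 5.98
position: [0.5816, 0.0462, 0.1081]
tool_rot: [[0.973, 0.231, 0.002], [0.231, -0.973, 0.002], [0.003, -0.001, -1.0]]
ft_force: [-2.4, 2.2, 10.5]
grip_width: 0.0149
gripper_force: 49.1
```

servo_tool(deltas="0 0 0 0 0 0 0;0 0 0 0 0 0 0;0 0 0 0 0 0 0;0 0 0 0 0 0 -0.02;0 0 0 0 0 0 -0.06;0 0 0 0 0 0 -0.06")

```text
time_s: 6.48
position: [0.5816, 0.0463, 0.1081]
tool_rot: [[0.93, 0.367, 0.003], [0.367, -0.93, 0.001], [0.003, -0.0, -1.0]]
ft_force: [-1.2, 5.2, 7.3]
grip_width: 0.0151
gripper_force: 49.1
```

servo_tool(deltas="0 0 0 0 0 0 -0.12;0 0 0 0 0 0 -0.12;0 0 0 0 0 0 -0.12;0 0 0 0 0 0 -0.12;0 0 0 0 0 0 -0.12;0 0 0 0 0 0 -0.12;0 0 0 0 0 0 -0.12;0 0 0 0 0 0 -0.12")

```text
time_s: 7.15
position: [0.5814, 0.0457, 0.1078]
tool_rot: [[0.23, 0.973, 0.002], [0.973, -0.23, 0.0], [0.001, 0.001, -1.0]]
ft_force: [-2.7, 1.8, 6.6]
grip_width: 0.015
gripper_force: 49.0
```

servo_tool(deltas="0 0 0 0 0 0 -0.04;0 0 0 0 0 0 0;0 0 0 0 0 0 0")

```text
time_s: 7.4
position: [0.5814, 0.0457, 0.1079]
tool_rot: [[0.196, 0.981, 0.002], [0.981, -0.196, 0.0], [0.0, 0.002, -1.0]]
ft_force: [-2.3, 1.6, 7.2]
grip_width: 0.015
gripper_force: 49.0
```

Run:
```python
from h import *
np.set_printoptions(precision=4,suppress=True)
plan([.5816+.004,.0463-.11,.1081]); s=env.observe();print(s["wrist_torque"],s["ft_force"])
p=env.get_image("scene")
cv2.imwrite("pics/s2.png",cv2.resize(p["img"][170:290,180:420,::-1],(800,400),interpolation=cv2.INTER_CUBIC))
```

```text
tool delta mm [-106.4   25.6   -0.3]
R [[0.196, 0.981, 0.002], [0.981, -0.196, 0.0], [0.0, 0.002, -1.0]] q [-7.1 31.5 79.6  0.  68.8  4.2] t 7.4
[0.236  0.4083 0.1656] [-2.2914  1.5809  7.1689]
```

View pics/s2.png

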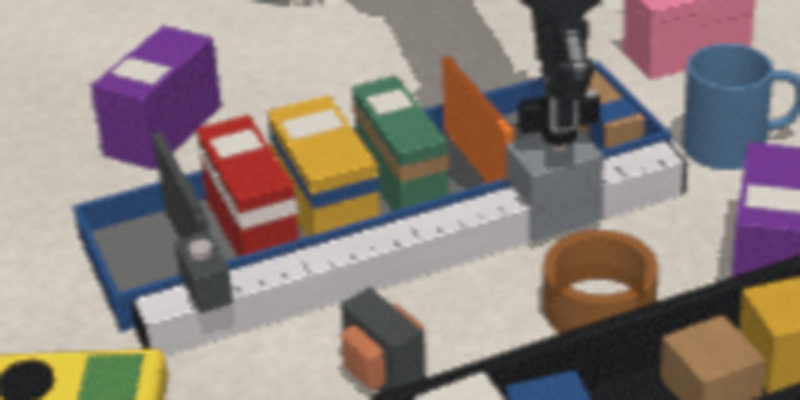

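servo_tool(deltas="0 -2.9 0.7 0 0 0 0;0 -2.9 0.7 0 0 0 0;0 -2.9 0.7 0 0 0 0;0 -2.9 0.7 0 0 0 0;0 -2.9 0.7 0 0 0 0;0 -2.9 0.7 0 0 0 0;0 -2.9 0.7 0 0 0 0;0 -2.9 0.7 0 0 0 0")

```text
time_s: 8.12
position: [0.5822, 0.0217, 0.1079]
tool_rot: [[0.196, 0.981, 0.002], [0.981, -0.196, 0.0], [0.0, 0.001, -1.0]]
ft_force: [-2.6, 1.2, 6.6]
grip_width: 0.015
gripper_force: 49.0
```

servo_tool(deltas="0 -2.9 0.7 0 0 0 0;0 -2.9 0.7 0 0 0 0;0 -2.9 0.7 0 0 0 0;0 -2.9 0.7 0 0 0 0;0 -2.9 0.7 0 0 0 0;0 -2.9 0.7 0 0 0 0;0 -2.9 0.7 0 0 0 0;0 -2.9 0.7 0 0 0 0")

```text
time_s: 8.78
position: [0.5831, -0.0021, 0.1079]
tool_rot: [[0.196, 0.981, 0.001], [0.981, -0.196, 0.0], [0.001, 0.001, -1.0]]
ft_force: [-1.4, 3.0, 6.3]
grip_width: 0.0152
gripper_force: 49.0
```

servo_tool(deltas="0 -2.9 0.7 0 0 0 0;0 -2.9 0.7 0 0 0 0;0 -2.9 0.7 0 0 0 0;0 -2.9 0.7 0 0 0 0;0 -2.9 0.7 0 0 0 0;0 -2.9 0.7 0 0 0 0;0 -2.9 0.7 0 0 0 0;0 -2.9 0.7 0 0 0 0")

```text
time_s: 9.45
position: [0.584, -0.0254, 0.1079]
tool_rot: [[0.196, 0.981, 0.001], [0.981, -0.196, 0.001], [0.001, 0.001, -1.0]]
ft_force: [-2.8, 6.7, 6.3]
grip_width: 0.0151
gripper_force: 49.1
```

servo_tool(deltas="0 -1.95 0.45 0 0 0 0;0 -1.95 0.45 0 0 0 0;0 -1.95 0.45 0 0 0 0;0 -1.95 0.45 0 0 0 0;0 -1.95 0.45 0 0 0 0;0 -1.95 0.45 0 0 0 0;0 -1.95 0.45 0 0 0 0;0 -1.95 0.45 0 0 0 0")

```text
time_s: 10.12
position: [0.5846, -0.0407, 0.1079]
tool_rot: [[0.196, 0.981, 0.002], [0.981, -0.196, 0.002], [0.002, 0.001, -1.0]]
ft_force: [-1.2, 8.4, 7.5]
grip_width: 0.0152
gripper_force: 49.1
```

Run:
```python
from h import *
np.set_printoptions(precision=4,suppress=True)
p=env.get_image("wrist"); q=env.get_image("scene"); r=env.get_image("side")
for n,c in (("w",p),("s",q),("d",r)):
  for k in ("stop_face","divider_face","carton_red"):
    for d in env.spot_point(k,c)[:1]: print(n,k,round(d["conf"],2),atz(c,d["uv"],.05 if "face" in k else .008))
cv2.imwrite("pics/c3.png",np.vstack([cv2.resize(p["img"],(480,300)),cv2.resize(q["img"][180:270,200:344],(480,300))])[:,:,::-1])
```

```text
w divider_face 0.78 [ 0.4865 -0.0865  0.05  ]
s stop_face 0.91 [ 0.4877 -0.2749  0.05  ]
s divider_face 0.77 [ 0.4863 -0.0863  0.05  ]
s carton_red 0.96 [ 0.5052 -0.2115  0.008 ]
d stop_face 0.59 [ 0.4972 -0.2765  0.05  ]
d divider_face 0.69 [ 0.4737 -0.0989  0.05  ]
d carton_red 0.61 [ 0.4887 -0.2134  0.008 ]
```

View pics/c3.png

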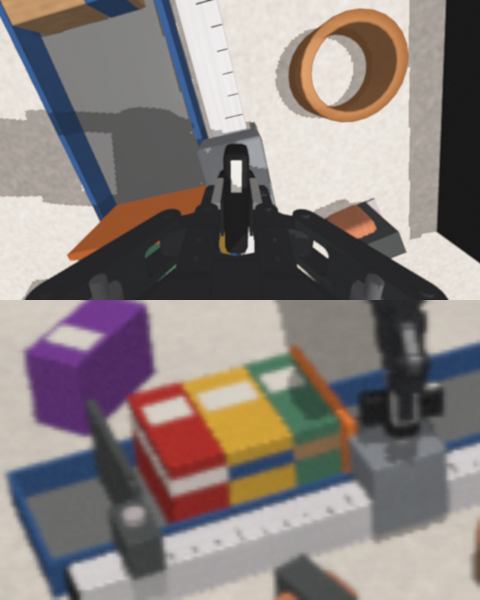

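servo_tool(deltas="0 -1.95 0.45 0 0 0 0;0 -1.95 0.45 0 0 0 0;0 -1.95 0.45 0 0 0 0;0 -1.95 0.45 0 0 0 0;0 -1.95 0.45 0 0 0 0;0 -1.95 0.45 0 0 0 0;0 -1.95 0.45 0 0 0 0;0 -1.95 0.45 0 0 0 0")

```text
time_s: 11.38
position: [0.5851, -0.0567, 0.1079]
tool_rot: [[0.196, 0.981, 0.002], [0.981, -0.196, 0.002], [0.002, 0.001, -1.0]]
ft_force: [-0.9, 9.2, 6.9]
grip_width: 0.0147
gripper_force: 49.1
```

servo_tool(deltas="0 -0.97 0.23 0 0 0 0;0 -0.97 0.23 0 0 0 0;0 -0.97 0.23 0 0 0 0;0 -0.97 0.23 0 0 0 0;0 -0.97 0.23 0 0 0 0;0 -0.97 0.23 0 0 0 0")

```text
time_s: 11.88
position: [0.5854, -0.0626, 0.1079]
tool_rot: [[0.196, 0.981, 0.002], [0.981, -0.196, 0.002], [0.002, 0.001, -1.0]]
ft_force: [-1.3, 8.2, 7.4]
grip_width: 0.0151
gripper_force: 49.1
```

Now small steps, watching for contact.

servo_tool(deltas="0 -0.97 0.23 0 0 0 0;0 -0.97 0.23 0 0 0 0;0 -0.97 0.23 0 0 0 0")

```text
time_s: 12.13
position: [0.5855, -0.0656, 0.1079]
tool_rot: [[0.196, 0.981, 0.002], [0.981, -0.196, 0.002], [0.002, 0.001, -1.0]]
ft_force: [-1.7, 8.0, 6.6]
grip_width: 0.0153
gripper_force: 49.1
```

servo_tool(deltas="0 -0.97 0.23 0 0 0 0;0 -0.97 0.23 0 0 0 0")

```text
time_s: 12.3
position: [0.5856, -0.0676, 0.1079]
tool_rot: [[0.196, 0.981, 0.002], [0.981, -0.196, 0.002], [0.002, 0.001, -1.0]]
ft_force: [-0.9, 8.3, 6.6]
grip_width: 0.0148
gripper_force: 49.1
```

Run:
```python
from h import *
q=env.get_image("scene")
for k in ("stop_face","divider_face"):
    for d in env.spot_point(k,q)[:1]: print(k,round(d["conf"],2),atz(q,d["uv"],.05))
cv2.imwrite("pics/c4.png",cv2.resize(q["img"][180:270,200:344],(800,500),interpolation=cv2.INTER_CUBIC)[:,:,::-1])
```

```text
stop_face 0.68 [ 0.4871097 -0.2634629  0.05     ]
divider_face 0.71 [ 0.48874402 -0.11685331  0.05      ]
```

View pics/c4.png

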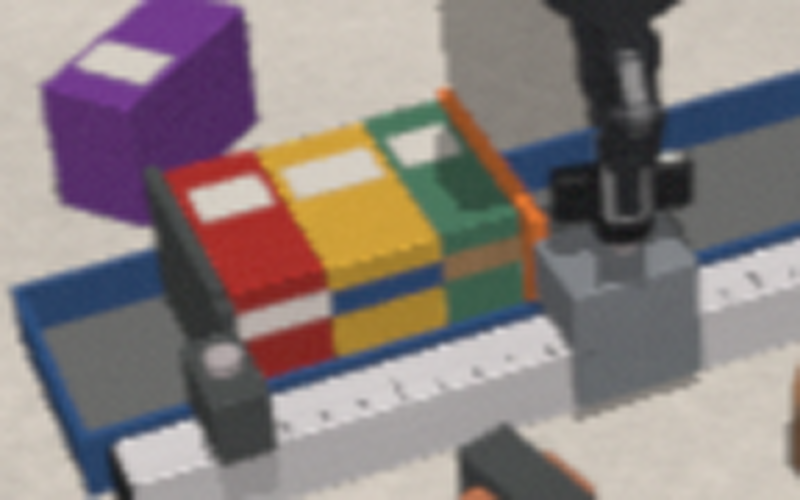

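servo_tool(deltas="0 -0.97 0.23 0 0 0 0;0 0 0 0 0 0 0")

```text
time_s: 12.62
position: [0.5856, -0.0688, 0.1079]
tool_rot: [[0.196, 0.981, 0.002], [0.981, -0.196, 0.002], [0.002, 0.001, -1.0]]
ft_force: [-2.7, 6.2, 6.4]
grip_width: 0.0146
gripper_force: 49.0
```

servo_tool(deltas="0 -0.97 0.23 0 0 0 0;0 0 0 0 0 0 0")

```text
time_s: 12.78
position: [0.5856, -0.0696, 0.1079]
tool_rot: [[0.196, 0.981, 0.002], [0.981, -0.196, 0.002], [0.002, 0.001, -1.0]]
ft_force: [-1.2, 7.9, 6.5]
grip_width: 0.015
gripper_force: 49.1
```

servo_tool(deltas="0 -0.5 0.1 0 0 0 0;0 0 0 0 0 0 0")

```text
time_s: 12.95
position: [0.5856, -0.0696, 0.1078]
tool_rot: [[0.196, 0.981, 0.002], [0.981, -0.196, 0.003], [0.003, 0.001, -1.0]]
ft_force: [-1.6, 10.8, 7.2]
grip_width: 0.015
gripper_force: 49.1
```

servo_tool(deltas="0 -0.5 0.1 0 0 0 0;0 0 0 0 0 0 0")

```text
time_s: 13.12
position: [0.5856, -0.0697, 0.1079]
tool_rot: [[0.196, 0.981, 0.002], [0.981, -0.196, 0.004], [0.004, 0.001, -1.0]]
ft_force: [-0.5, 11.6, 7.2]
grip_width: 0.0152
gripper_force: 49.1
```

servo_tool(deltas="0 -0.5 0.1 0 0 0 0;0 0 0 0 0 0 0;0 0 0 0 0 0 0")

```text
time_s: 13.37
position: [0.5856, -0.0697, 0.1079]
tool_rot: [[0.196, 0.981, 0.002], [0.981, -0.196, 0.004], [0.005, 0.001, -1.0]]
ft_force: [-0.9, 15.2, 7.3]
grip_width: 0.0147
gripper_force: 49.2
```

servo_tool(deltas="0 0 0 0 0 0 0.11;0 0 0 0 0 0 0.11;0 0 0 0 0 0 0.11;0 0 0 0 0 0 0.11;0 0 0 0 0 0 0.11;0 0 0 0 0 0 0.11;0 0 0 0 0 0 0.11;0 0 0 0 0 0 0.11")

```text
time_s: 14.03
position: [0.5859, -0.0701, 0.108]
tool_rot: [[0.883, 0.47, 0.003], [0.47, -0.883, 0.004], [0.004, -0.002, -1.0]]
ft_force: [-0.4, 12.8, 7.3]
grip_width: 0.0149
gripper_force: 49.3
```

servo_tool(deltas="0 0 0 0 0 0 0.1;0 0 0 0 0 0 0.1;0 0 0 0 0 0 0.1;0 0 0 0 0 0 0.1;0 0 0 0 0 0 0;0 0 0 0 0 0 0")

```text
time_s: 14.53
position: [0.5859, -0.0703, 0.1082]
tool_rot: [[0.996, 0.093, 0.003], [0.093, -0.996, 0.003], [0.003, -0.003, -1.0]]
ft_force: [0.2, 12.7, 8.2]
grip_width: 0.0153
gripper_force: 49.4
```

Run:
```python
from h import *
s=env.observe();print(s["wrist_torque"],s["q"],s["time_s"])
```

```text
[ 1.82052158  0.01778227 -0.11368537] [-18.42942814  32.08514298  78.44851668   0.2411703   69.37225695
  66.14914569] 14.5333
```

servo_tool(deltas="0 0 0 0 0 0 0.03;0 0 0 0 0 0 0.03;0 0 0 0 0 0 0.02;0 0 0 0 0 0 0;0 0 0 0 0 0 0")

```text
time_s: 14.95
position: [0.5859, -0.0703, 0.1082]
tool_rot: [[1.0, 0.016, 0.003], [0.016, -1.0, 0.003], [0.003, -0.003, -1.0]]
ft_force: [0.3, 12.0, 7.9]
grip_width: 0.015
gripper_force: 51.0
```

Run:
```python
from h import *
s=env.observe();print(s["wrist_torque"],s["time_s"])
```

```text
[1.79997333 0.08055409 0.89841968] 14.95
```

servo_tool(deltas="0 0 -0.5 0 0 0 -0.02;0 0 -0.5 0 0 0 -0.02;0.5 0 0 0 0 0 0;0.5 0 0 0 0 0 0;0.5 0 0 0 0 0 0;0.6 0 0 0 0 0 0;0.6 0 0 0 0 0 0;0.6 0 0 0 0 0 0")

```text
time_s: 15.62
position: [0.5852, -0.0718, 0.1062]
tool_rot: [[0.999, 0.052, -0.0], [0.052, -0.999, -0.0], [-0.0, 0.0, -1.0]]
ft_force: [-0.1, 0.0, 0.5]
grip_width: 0.0513
gripper_force: 0.0
```

servo_tool(deltas="0.6 0 0 -15 0 0 0;0.6 0 0 -30 0 0 0;0.6 0 0 -35 0 0 0;0.6 0 0 -35 0 0 0;0.6 0 0 -35 0 0 0;0.6 0 0 -35 0 0 0;0.6 0 0 0 0 0 0;0.6 0 0 0 0 0 0")

```text
time_s: 16.28
position: [0.5857, -0.0718, 0.293]
tool_rot: [[0.999, 0.053, 0.004], [0.053, -0.999, -0.001], [0.004, 0.001, -1.0]]
ft_force: [-0.8, -0.4, -0.4]
grip_width: 0.0511
gripper_force: 0.0
```

Run:
```python
from h import *
np.set_printoptions(precision=4,suppress=True)
p=env.get_image("wrist")
K=p["camera_matrix"];T=np.linalg.inv(p["world_to_cam"]);v,u=np.mgrid[:400,:640];z=p["depth"]
P=np.stack([(u-K[0,2])/K[0,0]*z,(v-K[1,2])/K[1,1]*z,z,np.ones_like(z)],-1)@T.T
m=(z>0)&(abs(P[...,0]-.586)<.05)&(abs(P[...,1]+.071)<.05)&(P[...,2]>.126)&(P[...,2]<.14)
print(m.sum(),cv2.minAreaRect(P[m][:,:2].astype(np.float32)))
for k,h in dict(stop_face=.05,divider_face=.05,carton_red=.008,carton_yellow=.008,carton_green=.008).items():
    for d in env.spot_point(k,p)[:1]: print(k,round(d["conf"],2),atz(p,d["uv"],h))
q=env.get_image("scene")
cv2.imwrite("pics/c5.png",np.vstack([cv2.resize(p["img"],(480,300)),cv2.resize(q["img"][180:270,200:344],(480,300))])[:,:,::-1])
```

```text
880 ((0.5858745574951172, -0.07066583633422852), (0.0707755908370018, 0.014731718227267265), 3.364719867706299)
stop_face 0.57 [0.4943 0.1145 0.05  ]
divider_face 0.65 [ 0.4908 -0.1176  0.05  ]
carton_red 0.67 [ 0.4896 -0.247   0.008 ]
carton_yellow 0.89 [ 0.4935 -0.1931  0.008 ]
carton_green 0.98 [ 0.4853 -0.1377  0.008 ]
```

View pics/c5.png

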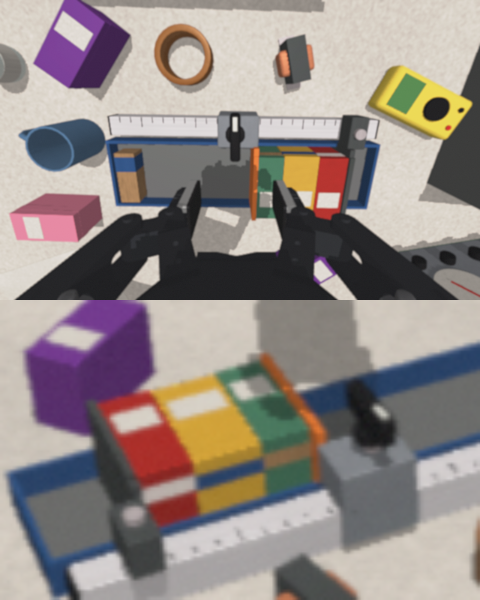

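The row is snug between stop and divider (wrist view at about 345 and 253 px). The knob bar lies across the rail at 3.4° in the world, about 0.02 rad off the tray's axis, so it is tight. Nothing else has moved, so I'm handing in.

```bash
python3 -c "
from rig import env
print(env.close_job())"
```

```text
the job is handed in; nothing more can be done
None
```

I handed the job in at about 16 s of the 69 s allowed: the three cartons stand upright in a snug row against the stop, the knob is turned tight again, and nothing else appears to have moved; the judge returned no verdict.

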